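# Index the dosing arm over the mortar

## Task

The dosing arm on the stand is locked straight by its spring index pin. With a fingertip hooked under the pull ring, lift the pin out of its hole, swing the arm by one hole so that the dosing spout at its other end comes over the open mortar, and let the pin drop fully home in that hole. Use the fingers only to hook and push: do not grip or force the ring, and do not move the mortar, the crucible or anything else on the bench.

Things in the scene. Friction and masses are not known exactly. Their poses are not given: they have to be found in the camera images.
- stand: Fixed dosing stand: aluminium foot plate 440 x 250 x 8 mm with a grey pivot column. Origin on the worktop straight under the vertical pivot axis. x axis: from the arm's ring end toward its spout end when the arm is straight (roughly toward the robot's left); y square to it, toward the robot; z up. The pull ring and index plate are at the right, the mortar and crucible at the left.
- swing_arm (a joint): Angle of the grey arm about the pivot, rad: 0 straight (start), positive counter-clockwise from above (ring end to the stand's -y, spout end to +y). Holes at -0.785, -0.393, 0, 0.393, 0.785; stops at +-0.86. Bar 26 mm wide, top 80 mm above the worktop. It turns with about 1 N at the ring and stays where left; in a hole the pin leaves it about 0.01 rad of play.
- index_pin (a joint): Lift of the 10 mm round-nosed index pin, m: 0 fully home, 12 mm deep in a hole; clear of the plate above 0.012; upper stop 0.024. It slides vertically at the arm's ring end, 140 mm from the pivot; a spring pushes it down, 4 N at 0 and 8 N at the stop. Released between holes it rests on the plate at 0.012 and drops in when brought over a hole.
- pull_ring: Steel pull ring fixed on the pin: rounded rectangle of 7 mm bar, opening 64 mm wide, 50 mm tall. Origin: middle of its lower bar, on the pin axis, 126 mm above the worktop with the pin home. y axis: its width, across the arm. z axis: up its plane, which leans 30 degrees, top toward the pivot. x axis: through the opening, toward the pivot and 30 degrees down. Turns with the arm, rises with the pin.
- ring_center (a point): Centre of the ring's opening, 151 mm above the worktop with the pin home and 14 mm nearer the pivot than the pin axis. A finger pointing toward the pivot and down passes through from outside the arm's end. Below it the plunger housing, 24 mm across, reaches 102 mm above the worktop.
- ring_top_bar (a point): Middle of the ring's upper bar (7 mm thick), under which the finger hooks: 175 mm above the worktop with the pin home, 28.5 mm nearer the pivot than the pin axis.
- middle_hole (a point): Mouth of the middle of the five 12 mm holes in the steel index plate (250 x 94 mm), where the pin starts; plate top 60 mm above the worktop. The holes lie on a 140 mm circle round the pivot, 22.5 degrees (0.393 rad) apart.
- pivot (a point): On the arm's vertical pivot axis, at the height of the index plate's top, 60 mm above the worktop. The pivot's nut reaches 92 mm above the worktop.
- spout_tip (a point): Lower end of the dosing spout below the steel funnel (68 mm across, top 137 mm above the worktop) at the arm's other end, 180 mm from the pivot, 61 mm above the worktop.
- mortar: White open porcelain mortar, 91 mm across, 45 mm high, loose on the foot plate beyond the pivot, about 180 mm from the pivot axis and 22.5 degrees to one or the other side of the stand's x axis (the side changes). Origin under its centre. Not to be touched.
- crucible: Small porcelain crucible with its lid on, 41 mm across, 39 mm high, loose on the foot plate at the mirror place, on the other side of the stand's x axis. Origin under its centre. Not to be touched.
- weigh_bottle: Bystander: lidded glass weighing bottle, 37 mm across, 47 mm high, loose. Origin under its centre.
- pestle: Bystander: porcelain pestle, 97 x 22 mm, lying loose. Origin under its centre.
- amber_bottle: Bystander: amber reagent bottle with white cap, 49 mm across, 96 mm high, loose. Origin under its centre.

How it is judged:
On the way:
1. the pin is lifted clear of its hole by a finger under the ring (value of joint index_pin above 0.011 m and contact force between the fingers and pull_ring above 1 N), for 0.1 s.
At the end, for the whole second after the job is handed in: The arm stands still one hole over, on the mortar's side: spout tip within 15 mm (horizontally) of the mortar's centre, the pin home within 2 mm, mortar upright and mortar and crucible within 10 mm of where they stood (value of joint index_pin below 0.002 m and horizontal distance between spout_tip and mortar below 0.015 m and angle between mortar's own z axis and vertical below 0.05 rad and distance of each of mortar, crucible from where it was at the start of the episode below 0.01 m and velocity of joint swing_arm between -0.02 and 0.02 rad/s); the robot touches nothing.
It fails at once if the ring is gripped or wrenched (more than 30 N between the fingers and the ring) (contact force between the fingers and pull_ring above 30 N).
It fails at once if the mortar or the crucible is shifted, lifted or carried more than 15 mm (distance of any of mortar, crucible from where it was at the start of the episode above 0.015 m).
It fails at once if a bystander is shifted, lifted or carried more than 15 mm (distance of any of weigh_bottle, pestle, amber_bottle from where it was at the start of the episode above 0.015 m).
It also fails if it takes over 48 s, if anything falls off the work surface, if the arm or the gripper's body presses on something with over 40 N, if the wrist force passes 120 N, or if a joint passes its speed limit or range.

## Robot

A 7-joint arm with a two-finger parallel gripper is mounted at the origin on a cart in front of the work surface, level with it; the furniture and walls round the work are solid. World frame = base frame: x ahead of the robot, y to its left, z up, the work surface at z = 0. Lengths are in m, angles in rad, forces in N, time in s.
With the tool pointing down it reaches from about 0.425 to 0.875 m from the base axis. Payload 8.4 kg.
Tool frame: the origin (TCP) lies at the very end of the fingers, on their centre line; the grasp point (between the pads) lies 19 mm behind it; z points along the fingers, y is the line along which they close (so a half turn about z gives the same grasp; the last joint's range is limited). The gripper opens to 85 mm and grips with 20 to 120 N. Pads are 22 mm wide; open, the fingers measure 114 mm over their backs; the gripper's body (76 mm by 85 mm) begins 54 mm behind the grasp point. The pads swing forward as they close: fully open they stand 13 mm farther back than shut.
Start: joints at [-1.424, 0.333, 0.04, 1.465, -0.013, 1.343, -0.059], TCP at [0.158, 0.63, 0.231] pointing down, gripper open.
Joint ranges: [-2.58, 2.58], [-0.38, 2.09], [-1.3, 1.39], [0.25, 2.4], [-1.5, 4.64], [0.08, 2.09], [-2.65, 2.65]. Speed limits (rad/s): [2.22, 2.22, 2.79, 2.79, 3.14, 3.14, 3.14].

## Interface

Orientations are given as [roll, pitch, yaw] about the fixed x, y, z axes, in that order (R = Rz(yaw) Ry(pitch) Rx(roll)).
In Python, from cell import ctrl gives the robot as it stands.
- The arm moves only by the shell command python3 -m pendant 'ROWS'. ROWS is JSON, a list of rows, each a list of 3 entries, a list of its own where there are three numbers: the closure, from 0 (fully open) to 1 (shut), then the shift along the world's x, y, z in m, then the turn about the world's z in degrees. A call has 1 to 8 rows; each row shifts and turns the commanded pose from where the row before left it; what a row does not reach is not made up. A row lasts 1/8 s, in which the tool goes at most 62.5 mm and 10.7 degrees, less where a joint would pass 70% of its speed; a pose out of reach is approached as far as the arm can. A call with a gripper value outside its range is refused whole. The fingers move at their own pace and stop on an object; the grip force is fixed at half the most. Time passes only in rows, so rows that do not move let the fingers close. It gives the time, the measured TCP pose, the force, the opening and the grip force at its end, in the units of the state.
- ctrl.observe(): the state, without advancing time (a new reading comes with each control period).
- ctrl.get_image(name): name is "scene" or "top"; returns (picture, depth): 420x560x3 uint8, red, green, blue; 420x560 float32, m along the optical axis (not along the pixel's ray), 0 where there is no reading.
- ctrl.camera_params(name): a dict with "intrinsics" (3x3 intrinsics, pixels), "R" (3x3) and "t" (3): a world point X has camera coordinates R X + t. Camera axes: x right, y down, z forward; pixel columns grow to the right and rows downward; lengths in m; the calibration is good to about 2 mm. A picture is of the moment at which its call begins. camera_params takes no time and is no camera call.
- ctrl.finish_job(): hands the job in; it is judged then, once.
The state is a dict: "time_s": time; "joint_positions": joint angles; "dq": joint speeds; "effort": joint torques, N m; "tool_pos": TCP position; "tcp_rot": TCP orientation; "ft_force": force on the tool from outside, world axes, zero at the start; "moment": the same for the moment, N m; "grip_width": finger opening in m; "grasp_force": force on a finger pad.
Only numpy, scipy, OpenCV 4.12 (cv2) and the standard library are available. Lean on these libraries where they do the work, as an engineer would, in place of code of your own. Each camera call takes 0.05 s, during which the arm holds its last target. There are 200 camera calls.

## Working session

There is one attempt and no reset: what is moved stays moved. The work goes in short steps, Python scripts to look and compute and a shell command to move; the robot and the scene stay as the last step left them, time stands still between calls to the robot, and variables do not carry over. Pictures are saved under pics/ and viewed, at most 10 in all, crops included, and the job is handed in when it is done.

```bash
ls; mkdir -p pics; python3 - <<'E'
from cell import ctrl
import cv2,numpy as np
print(ctrl.observe())
for n in("scene","top"):
    p,d=ctrl.get_image(n); cv2.imwrite(f"pics/{n}0.png",p[...,::-1]); np.savez(f"pics/{n}0.npz",p=p,d=d)
    print(n,ctrl.camera_params(n))
E
```

```text
pics
{'time_s': 0.0, 'joint_positions': array([-1.42418024,  0.33388734,  0.03987142,  1.46628261, -0.01341064,
        1.34326601, -0.05853205]), 'dq': array([-1.17550305e-03, -5.81385876e-05,  6.02082499e-04, -3.52678634e-04,
        1.36510400e-03, -1.61272523e-03, -3.33478483e-04]), 'effort': array([-7.23019530e-04, -6.58571649e+01,  1.36498880e+00, -4.05555153e+01,
        1.66355650e-02,  1.28617746e-02,  7.92512253e-06]), 'tool_pos': array([0.1580893 , 0.63001892, 0.23043089]), 'tcp_rot': array([-3.14001824e+00,  9.55705390e-05,  2.89572706e+00]), 'ft_force': array([ 0.74113046,  0.30026618, -0.17486181]), 'moment': array([-0.08417163, -0.00168601,  0.00799172]), 'grasp_force': 0.0, 'grip_width': 0.08540239103435678}
scene {'intrinsics': array([[442.59958825,   0.        , 277.40266807],
       [  0.        , 442.59958825, 209.24427177],
       [  0.        ,   0.        ,   1.        ]]), 'R': array([[ 0.55165708, -0.83385384,  0.01903248],
       [-0.56324685, -0.38926603, -0.7288518 ],
       [ 0.61516457,  0.39135627, -0.68440691]]), 't': array([-0.34358262,  0.44177448,  0.7865888 ])}
top {'intrinsics': array([[458.68503163,   0.        , 284.69912799],
       [  0.        , 458.68503163, 216.42329619],
       [  0.        ,   0.        ,   1.        ]]), 'R': array([[-0.02014198, -0.9997251 , -0.01200083],
       [-0.99333744,  0.02137266, -0.11324285],
       [ 0.11346821,  0.00963994, -0.99349486]]), 't': array([-0.00752054,  0.61148697,  1.3824766 ])}
```

View pics/scene0.png

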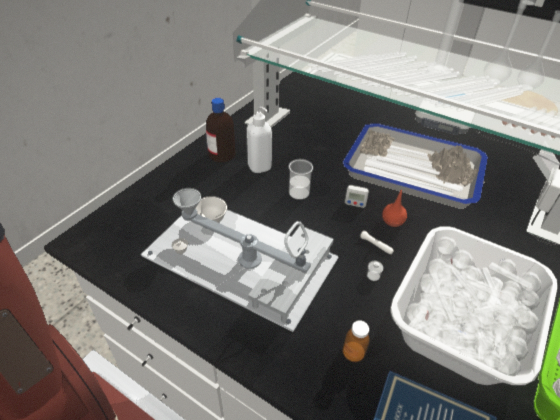

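View pics/top0.png

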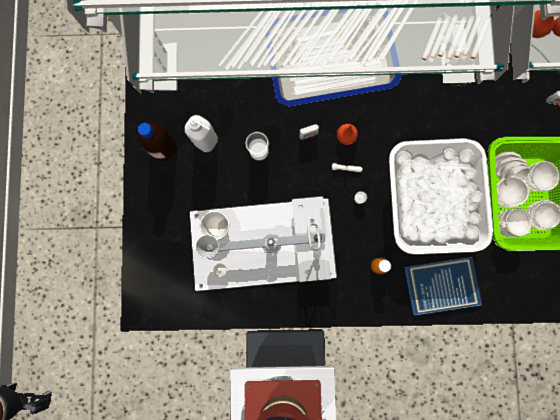

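The mortar is at the far side (top image about (215,225)) and the crucible is nearer the robot (220,270). The ring is at about (315,237) and the pivot at (271,242). The arm therefore has to turn negative, with the ring end coming toward the robot. Next I'll measure these.

```bash
cat > h.py <<'E'
import numpy as np,cv2
from cell import ctrl
def cloud(n,d):
    c=ctrl.camera_params(n);K=c["intrinsics"];v,u=np.indices(d.shape)
    X=np.stack([(u-K[0,2])/K[0,0]*d,(v-K[1,2])/K[1,1]*d,d],-1)
    return (X-c["t"])@c["R"]
def proj(n,P):
    c=ctrl.camera_params(n);q=(np.asarray(P)@c["R"].T+c["t"])@c["intrinsics"].T
    return q[...,:2]/q[...,2:]
E
python3 - <<'E'
from h import *
z=np.load("pics/top0.npz");W=cloud("top",z["d"]);p=z["p"]
def at(u,v,r=2):print((u,v),np.median(W[v-r:v+r+1,u-r:u+r+1].reshape(-1,3),0).round(3))
for a in[(271,242),(250,243),(290,241),(208,246),(215,222),(220,270),(315,237),(380,266)]:at(*a)
s=np.load("pics/scene0.npz");S=cloud("scene",s["d"])
A=np.concatenate([W[150:320,150:360].reshape(-1,3),S[180:330,130:350].reshape(-1,3)])
lab=np.r_[np.zeros(170*210),np.ones(150*220)]
m=(A[:,2]>.112)&(A[:,2]<.2)&(A[:,0]>.4)&(A[:,0]<.75)
for l in(0,1):
    B=A[m&(lab==l)]; R=B[B[:,1]<-.0]; F=B[B[:,1]>.0]
    print(l,len(R),R.mean(0).round(3) if len(R) else 0,R.min(0).round(3),R.max(0).round(3),'funnel',len(F),((F.min(0)+F.max(0))/2).round(3),F.mean(0).round(3))
    N=A[(lab==l)&(A[:,2]>.084)&(A[:,2]<.1)&(A[:,0]>.4)&(A[:,0]<.75)&(abs(A[:,1]-.03)<.05)]
    print('nut',len(N),N.mean(0).round(3),np.median(N,0).round(3))
    Bar=A[(lab==l)&(A[:,2]>.075)&(A[:,2]<.084)&(A[:,0]>.4)&(A[:,0]<.75)]
    Bar=Bar[abs(Bar[:,0]-np.median(Bar[:,0]))<.03]
    print('bar',len(Bar),Bar[:,1].min(),Bar[:,1].max(),np.polyfit(Bar[:,1],Bar[:,0],1).round(4))
c=cv2.resize(p[180:310,180:360][...,::-1],None,fx=4,fy=4,interpolation=cv2.INTER_CUBIC);cv2.imwrite("pics/c1.png",c)
E
```

```text
(271, 242) [0.53  0.021 0.09 ]
(250, 243) [0.529 0.084 0.08 ]
(290, 241) [ 0.532 -0.035  0.079]
(208, 246) [0.522 0.207 0.09 ]
(215, 222) [0.6   0.199 0.016]
(220, 270) [0.451 0.18  0.043]
(315, 237) [ 0.54  -0.108  0.103]
(380, 266) [ 0.453 -0.296  0.094]
0 162 [ 0.539 -0.102  0.152] [ 0.501 -0.125  0.118] [ 0.577 -0.085  0.185] funnel 279 [0.518 0.203 0.128] [0.52  0.207 0.126]
nut 54 [0.531 0.025 0.089] [0.531 0.024 0.088]
bar 765 -0.13676818087751197 0.1996482032526921 [-0.0678  0.5327]
1 289 [ 0.537 -0.103  0.15 ] [ 0.501 -0.123  0.112] [ 0.578 -0.082  0.182] funnel 391 [0.519 0.204 0.125] [0.525 0.21  0.126]
nut 51 [0.53  0.023 0.088] [0.53  0.023 0.088]
bar 1077 -0.13776700063855984 0.2132050351648873 [-0.0661  0.5307]
```

View pics/c1.png

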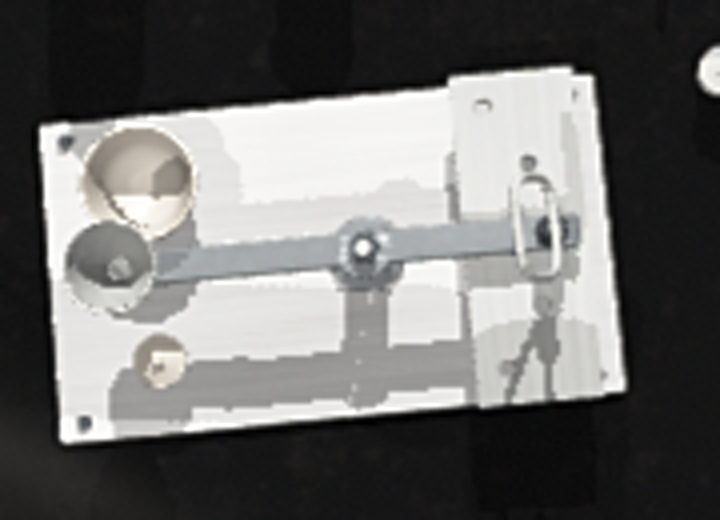

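Pivot is at about (0.530, 0.023), and the stand x axis is at 93.8° yaw. The ring top bar is at about (0.5375, -0.088, 0.175). A pure tool-down finger can't hook the bar. The rows only allow yaw, so I'll check what the arm does with tilt at its reach limit, straight up in free space.

```bash
python3 -m pendant '[[0,[0,0,0.06],0],[0,[0,0,0.06],0],[0,[0,0,0.06],0],[0,[0,0,0.06],0],[0,[0,0,0.06],0],[0,[0,0,0.06],0],[0,[0,0,0.06],0],[0,[0,0,0.06],0]]'; python3 -c "
from h import *
o=ctrl.observe();print(o['joint_positions'].round(3),o['tcp_rot'].round(3))"
```

```text
time_s: 1.1
tool_pos: [0.1508, 0.6013, 0.6348]
tcp_rot: [3.04, 0.0, 2.896]
ft_force: [-0.0, -0.2, -0.6]
grip_width: 0.0855
grasp_force: 0.0
[-1.567  0.372  0.35   0.595 -0.153  2.089 -0.004] [3.04  0.    2.896]
```

Best effort tilts the tool toward +y, which is the hooking direction. I'll go on and see how far it goes and whether it persists.

```bash
python3 -m pendant '[[0,[0,0,0.06],0],[0,[0,0,0.06],0],[0,[0,0,0.06],0],[0,[0,0,0.06],0],[0,[0,0,0.06],0],[0,[0,0,0.06],0]]'; python3 -c "
from h import *
o=ctrl.observe();print(o['joint_positions'].round(3),o['tcp_rot'].round(3))"; python3 -m pendant '[[0,[0,0,-0.06],0],[0,[0,0,-0.06],0],[0,[0,0,-0.06],0],[0,[0,0,-0.06],0]]'; python3 -c "
from h import *
o=ctrl.observe();print(o['joint_positions'].round(3),o['tcp_rot'].round(3))"
```

```text
time_s: 1.85
tool_pos: [0.1365, 0.5443, 0.7761]
tcp_rot: [2.768, -0.001, 2.896]
ft_force: [-0.4, -0.7, 0.5]
grip_width: 0.0848
grasp_force: 0.0
[-1.678  0.241  0.501  0.458 -0.182  2.089 -0.006] [ 2.768e+00 -1.000e-03  2.896e+00]
time_s: 2.35
tool_pos: [0.1368, 0.5453, 0.5627]
tcp_rot: [2.768, -0.007, 2.89]
ft_force: [1.1, 1.5, 1.1]
grip_width: 0.0857
grasp_force: 0.0
[-1.95  -0.137  0.443  1.344  0.118  1.551 -0.162] [ 2.768 -0.007  2.89 ]
```

```bash
python3 -m pendant '[[0,[0,0,0.06],0],[0,[0,0,0.06],0],[0,[0,0,0.06],0],[0,[0,0,0.06],0],[0,[0,0.02,0.06],0],[0,[0,0.02,0.06],0],[0,[0,0.02,0.06],0],[0,[0,0.02,0.06],0]]';python3 -m pendant '[[0,[0,0.02,0.06],0],[0,[0,0.02,0.06],0],[0,[0,0.02,0.06],0],[0,[0,0.02,0.06],0]]'; python3 -c "
from h import *
o=ctrl.observe();print(o['joint_positions'].round(3),o['tcp_rot'].round(3))"
```

```text
time_s: 3.35
tool_pos: [0.1295, 0.576, 0.8228]
tcp_rot: [2.635, 0.009, 2.896]
ft_force: [0.4, -0.1, 1.4]
grip_width: 0.0857
grasp_force: 0.0
time_s: 3.85
tool_pos: [0.1156, 0.5484, 0.8653]
tcp_rot: [2.544, -0.001, 2.896]
ft_force: [0.2, -1.8, 0.5]
grip_width: 0.0851
grasp_force: 0.0
[-1.82   0.338  1.385  0.254 -0.899  2.089  0.05 ] [ 2.544e+00 -1.000e-03  2.896e+00]
```

Tilt is 34° and it persists, which is enough to hook. The two fingers lie in the vertical plane, so the lower finger can go under the bar pad-up. I'll turn +18° and travel toward the ring, staying high.

```bash
python3 -m pendant '[[0,[0,0,-0.06],0],[0,[0,0,-0.06],0],[0,[0,0,-0.06],0],[0,[0.02,-0.02,-0.05],9],[0,[0.02,-0.02,-0.05],9],[0,[0.03,-0.05,-0.01],0],[0,[0.03,-0.05,-0.01],0],[0,[0.03,-0.05,0],0]]'; python3 -c "
from h import *
o=ctrl.observe();print(o['joint_positions'].round(3),o['tcp_rot'].round(3))"
```

```text
time_s: 4.85
tool_pos: [0.2498, 0.3583, 0.7435]
tcp_rot: [2.554, -0.136, 3.068]
ft_force: [1.1, -0.9, -0.3]
grip_width: 0.0854
grasp_force: 0.0
[-1.916 -0.374  0.659  1.085 -0.034  1.811  0.211] [ 2.554 -0.136  3.068]
```

```bash
python3 -m pendant '[[0,[0.03,0,-0.05],0],[0,[0.03,0,-0.05],0],[0,[0.03,-0.02,-0.05],0],[0,[0.03,-0.04,-0.03],0],[0,[0.02,-0.05,-0.02],0],[0,[0.02,-0.05,-0.02],0],[0,[0.02,-0.05,-0.02],0],[0,[0.02,-0.05,-0.02],0]]'; cat >> h.py <<'E'
from scipy.spatial.transform import Rotation as Ro
def st():
    o=ctrl.observe();R=Ro.from_euler('xyz',o['tcp_rot']).as_matrix()
    print(o['joint_positions'].round(3),o['tcp_rot'].round(3),o['tool_pos'].round(4),'F',o['ft_force'].round(1),o['time_s'])
    print('toolz',R[:,2].round(3),'tilt',np.degrees(np.arccos(-R[2,2])).round(1),'dir',np.degrees(np.arctan2(R[1,2],R[0,2])).round(1),'tooly',R[:,1].round(3))
E
python3 -c "
from h import *
st()"
```

```text
time_s: 5.85
tool_pos: [0.4487, 0.0956, 0.4833]
tcp_rot: [2.554, -0.136, 3.066]
ft_force: [0.5, 0.8, 0.9]
grip_width: 0.0856
grasp_force: 0.0
[-1.31  -0.341  1.128  1.547 -0.295  1.693  1.213] [ 2.554 -0.136  3.066] [0.4487 0.0956 0.4833] F [0.5 0.8 0.9] 5.85
toolz [-0.071  0.561 -0.825] tilt 34.4 dir 97.2 tooly [0.137 0.824 0.549]
```

```bash
cat > tgt.py <<'E'
from h import *
def plan(th=0,lift=0,L=.02,clear=.008,rot=None,turn=0):
    rot=ctrl.observe()['tcp_rot'] if rot is None else rot
    R=Ro.from_euler('z',turn,degrees=True).as_matrix()@Ro.from_euler('xyz',rot).as_matrix()
    a=np.radians(93.84)+th;e=np.array([np.cos(a),np.sin(a),0])
    T=np.array([.530,.023,.175+lift])-.1115*e
    return T+(L+.013)*R[:,2]+(.0035+clear)*-R[:,1]+.0427*R[:,1],R
E
python3 -c "
from tgt import *
t,R=plan(turn=-3.4);p=ctrl.observe()['tool_pos'];print(R.round(3));print(t,t-.1*R[:,2],'delta to pre',t-.1*R[:,2]-p)"
```

```text
[[-0.982  0.186 -0.037]
 [ 0.133  0.815  0.564]
 [ 0.135  0.549 -0.825]]
[ 0.54203979 -0.04420552  0.16491816] [ 0.5457578  -0.10063841  0.2473894 ] delta to pre [ 0.09703527 -0.19622512 -0.23587113]
```

```bash
python3 -m pendant '[[0,[0.02,-0.05,-0.02],-3.4],[0,[0.02,-0.05,-0.02],0],[0,[0.02,-0.05,-0.02],0],[0,[0.02,-0.05,-0.02],0],[0,[0.017,-0.02,-0.04],0],[0,[0,0,-0.05],0],[0,[0,0,-0.03],0],[0,[0,0.0,0],0]]'; python3 -c "
from tgt import *
st();p=ctrl.observe()['tool_pos'];t,R=plan();print('to final',t-p)
for n in('scene','top'):
    i,d=ctrl.get_image(n);u,v=proj(n,[.53,-.1,.2]).astype(int);print(n,u,v)
    c=i[max(v-75,0):v+75,max(u-90,0):u+90];cv2.imwrite(f'pics/{n}1.png',cv2.resize(c[...,::-1],None,fx=4,fy=4,interpolation=cv2.INTER_CUBIC))
"
```

```text
time_s: 6.85
tool_pos: [0.4531, -0.071, 0.2961]
tcp_rot: [2.591, -0.059, 2.959]
ft_force: [0.7, -0.9, 0.1]
grip_width: 0.0852
grasp_force: 0.0
[-1.168 -0.381  1.385  1.83  -0.177  1.45   1.59 ] [ 2.591 -0.059  2.959] [ 0.4531 -0.071   0.2961] F [ 0.7 -0.9  0.1] 6.85
toolz [ 0.046  0.524 -0.851] tilt 31.7 dir 85.0 tooly [0.185 0.832 0.523]
to final [ 0.09159459  0.02597807 -0.13281197]
scene 294 226
top 313 238
```

View pics/scene1.png

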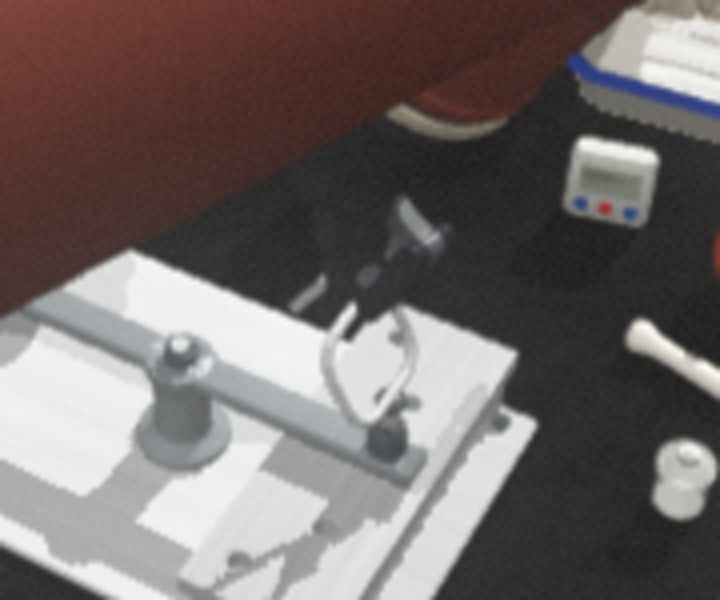

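The picture shows the arm has run into joint limits (j2 = -0.38, j3 = 1.385), so the gripper is short of the ring. To plan the configuration properly, I'll fit a kinematic model from the logged poses.

```bash
cat > kin.py <<'E'
import numpy as np
from scipy.spatial.transform import Rotation as Ro
rz=lambda a:Ro.from_euler('z',a).as_matrix()
ry=lambda a:Ro.from_euler('y',a).as_matrix()
def fk(q,s,P):
    phi,d1,L1,a,L2,b,c,psi,L3,bx,by=P
    R=rz(phi+s[0]*q[0]);p=np.array([bx,by,d1])
    R=R@ry(q[1])@rz(s[1]*q[2]);p=p+R@[a,0,L1]
    R=R@ry(q[3]);p=p+R@[b,0,0]
    R=R@rz(s[2]*q[4]);p=p+R@[0,0,L2]
    R=R@ry(q[5]);p=p+R@[c,0,0]
    R=R@rz(s[3]*q[6]+psi);p=p+R@[0,0,L3]
    return p,R
E
python3 - <<'E'
from kin import *
import itertools
from scipy.optimize import least_squares
D=[([-1.42418,.33389,.03987,1.46628,-.01341,1.34327,-.05853],(.1581,.6300,.2304),(-3.140,0,2.8957)),
([-1.567,.372,.35,.595,-.153,2.089,-.004],(.1508,.6013,.6348),(3.04,0,2.896)),
([-1.678,.241,.501,.458,-.182,2.089,-.006],(.1365,.5443,.7761),(2.768,-.001,2.896)),
([-1.95,-.137,.443,1.344,.118,1.551,-.162],(.1368,.5453,.5627),(2.768,-.007,2.890)),
([-1.82,.338,1.385,.254,-.899,2.089,.05],(.1156,.5484,.8653),(2.544,-.001,2.896)),
([-1.916,-.374,.659,1.085,-.034,1.811,.211],(.2498,.3583,.7435),(2.554,-.136,3.068)),
([-1.31,-.341,1.128,1.547,-.295,1.693,1.213],(.4487,.0956,.4833),(2.554,-.136,3.066)),
([-1.168,-.381,1.385,1.83,-.177,1.45,1.59],(.4531,-.071,.2961),(2.591,-.059,2.959))]
best=[]
for s in itertools.product([1,-1],repeat=4):
  for ph in np.arange(0,6.2,1.57):
   for ps in(0,1.57,3.14,4.71):
    def f(P):
        r=[]
        for q,p,e in D:
            pp,R=fk(q,s,P);r+=[*(pp-p)*3,*(R-Ro.from_euler('xyz',e).as_matrix()).ravel()]
        return r
    o=least_squares(f,[ph,.35,.4,0,.4,0,0,ps,.25,0,0],max_nfev=40);best.append((o.cost,s,o.x.round(4)))
best.sort(key=lambda b:b[0])
for b in best[:3]:print(b)
E
```

```text
(np.float64(0.004673547221714299), (-1, -1, -1, -1), array([-0.0306,  0.2419,  0.4736, -0.0087,  0.5039,  0.0065, -0.0126,
        1.5436,  0.3425,  0.0215, -0.0025]))
(np.float64(0.004673547221714305), (-1, -1, -1, -1), array([ 6.2526e+00,  2.4190e-01,  4.7360e-01, -8.7000e-03,  5.0390e-01,
        6.5000e-03, -1.2600e-02,  1.5436e+00,  3.4250e-01,  2.1500e-02,
       -2.5000e-03]))
(np.float64(0.004673547221714325), (-1, -1, -1, -1), array([-0.0306,  0.2419,  0.4736, -0.0087,  0.5039,  0.0065, -0.0126,
        1.5436,  0.3425,  0.0215, -0.0025]))
```

```bash
cat >> kin.py <<'E'
from scipy.optimize import least_squares
S=(-1,-1,-1,-1);PP=[-0.0306,.2419,.4736,-.0087,.5039,.0065,-.0126,1.5436,.3425,.0215,-.0025]
LO=np.array([-2.58,-.38,-1.3,.25,-1.5,.08,-2.65]);HI=np.array([2.58,2.09,1.39,2.4,4.64,2.09,2.65])
def pose(tilt,dirdeg,roll=0):
    t,a=np.radians(tilt),np.radians(dirdeg)
    z=np.array([np.sin(t)*np.cos(a),np.sin(t)*np.sin(a),-np.cos(t)])
    y=np.array([np.cos(t)*np.cos(a),np.cos(t)*np.sin(a),np.sin(t)]);return np.c_[np.cross(y,z),y,z]@rz(np.radians(roll))
def ik(p,R,q0):
    def f(q):
        pp,RR=fk(q,S,PP);return np.r_[(pp-p)*3,(RR-R).ravel(),.002*(q-q0)]
    return least_squares(f,np.clip(q0,LO+1e-3,HI-1e-3),bounds=(LO,HI))
E
python3 - <<'E'
from kin import *
rng=np.random.default_rng(0)
for (tilt,p) in((34,(.542,-.044,.165)),(34,(.546,-.10,.247)),(25,(.542,-.044,.165))):
  for roll in(0,180):
    R=pose(tilt,93.84,roll);out={}
    for _ in range(60):
        q0=rng.uniform(LO,HI);o=ik(np.array(p),R,q0)
        if o.cost<1e-4:out.setdefault(tuple((o.x/.6).round().astype(int)),o.x.round(2))
    print(tilt,p,roll,len(out))
    for v in list(out.values())[:8]:print(v)
E
```

```text
34 (0.542, -0.044, 0.165) 0 9
[ 0.55  0.3  -0.2   1.77 -0.48  1.38  2.16]
[ 1.35  0.67 -1.3   1.77  0.06  1.28  1.7 ]
[-0.41  0.46  0.98  1.77 -0.82  1.59  2.43]
[ 0.1   0.31  0.33  1.77 -0.61  1.45  2.26]
[ 0.89  0.35 -0.61  1.77 -0.36  1.34  2.06]
[-0.26  0.39  0.78  1.77 -0.74  1.53  2.37]
[-0.33  0.41  0.87  1.77 -0.77  1.56  2.39]
[ 0.42  0.3  -0.05  1.77 -0.52  1.4   2.19]
34 (0.542, -0.044, 0.165) 180 12
[ 0.07  0.31  0.37  1.77 -0.62  1.45 -0.87]
[ 0.76  0.32 -0.45  1.77 -0.41  1.35 -1.04]
[ 0.59  0.3  -0.25  1.77 -0.47  1.37 -1.  ]
[-0.5   0.54  1.13  1.76 -0.89  1.66 -0.66]
[ 1.    0.38 -0.75  1.77 -0.31  1.32 -1.13]
[ 1.1   0.42 -0.89  1.77 -0.24  1.3  -1.18]
[-0.29  0.4   0.82  1.77 -0.75  1.54 -0.76]
[ 0.46  0.3  -0.1   1.77 -0.5   1.39 -0.96]
34 (0.546, -0.1, 0.247) 0 6
[ 0.4   0.28  0.08  1.61 -0.51  1.6   2.19]
[-0.02  0.32  0.59  1.61 -0.63  1.67  2.29]
[ 1.39  0.61 -1.3   1.61  0.    1.48  1.75]
[ 0.91  0.31 -0.54  1.61 -0.36  1.54  2.07]
[ 0.83  0.3  -0.45  1.61 -0.39  1.55  2.09]
[-0.33  0.45  1.03  1.61 -0.77  1.77  2.41]
34 (0.546, -0.1, 0.247) 180 7
[ 1.02  0.3
[... 364 characters left out ...]
  2.01]
[-0.19  0.27  0.57  1.79 -0.54  1.37  2.2 ]
[ 1.32  0.55 -1.3   1.8   0.1   1.25  1.65]
[ 0.19  0.23  0.13  1.79 -0.44  1.33  2.11]
[-0.68  0.51  1.25  1.79 -0.81  1.55  2.42]
[-0.45  0.34  0.89  1.79 -0.64  1.43  2.28]
[ 0.3   0.23  0.01  1.79 -0.41  1.32  2.09]
[ 0.96  0.3  -0.76  1.8  -0.22  1.27  1.93]
25 (0.542, -0.044, 0.165) 180 11
[-0.74  0.63  1.39  1.79 -0.91  1.64 -0.65]
[-0.27  0.28  0.67  1.79 -0.57  1.39 -0.92]
[-0.57  0.4   1.06  1.79 -0.7   1.47 -0.81]
[ 0.13  0.23  0.2   1.79 -0.46  1.34 -1.02]
[ 1.32  0.55 -1.3   1.8   0.1   1.25 -1.49]
[ 0.46  0.23 -0.17  1.79 -0.38  1.31 -1.08]
[ 1.06  0.34 -0.89  1.8  -0.17  1.26 -1.26]
[-0.34  0.3   0.76  1.79 -0.59  1.4  -0.9 ]
```

Solutions with j2≈0.3 exist. The present posture came from passing too close to the base, so I'll move the wrist outward to recover j2.

```bash
python3 -m pendant '[[0,[0.0,-0.05,0.03],0],[0,[0.0,-0.05,0.03],0],[0,[0.0,-0.05,0.03],0],[0,[0.02,-0.05,0.01],0],[0,[0.03,-0.04,0.0],0],[0,[0.04,-0.03,0.0],0]]'; python3 -c "
from h import *
st()"
```

```text
time_s: 7.7
tool_pos: [0.4305, -0.2287, 0.4135]
tcp_rot: [2.67, 0.061, 2.893]
ft_force: [0.4, 0.3, -0.2]
grip_width: 0.0856
grasp_force: 0.0
[-0.991 -0.381  1.385  1.548 -0.102  1.672  1.704] [2.67  0.061 2.893] [ 0.4305 -0.2287  0.4135] F [ 0.4  0.3 -0.2] 7.7
toolz [ 0.164  0.427 -0.889] tilt 27.2 dir 69.0 tooly [0.193 0.87  0.454]
```

```bash
cat >> kin.py <<'E'
def sim(q,rows,show=True):
    q=np.array(q,float);p,R=fk(q,S,PP)
    for n,d,t in rows:
      for _ in range(n):
        p=p+np.array(d);R=rz(np.radians(t))@R
        def f(x):
            pp,RR=fk(x,S,PP);return np.r_[(pp-p)*3,(RR-R).ravel()*.7,.01*(x-q)]
        q=least_squares(f,np.clip(q,LO+1e-4,HI-1e-4),bounds=(LO,HI)).x;p,R=fk(q,S,PP)
      z=R[:,2]
      if show:print(q.round(2),p.round(3),'tilt %.0f dir %.0f xz %.2f'%(np.degrees(np.arccos(-z[2])),np.degrees(np.arctan2(z[1],z[0])),R[2,0]))
    return q
E
python3 - <<'E'
from kin import *
print('replay');sim([-1.424,.334,.04,1.466,-.013,1.343,-.059],[(8,(0,0,.06),0),(6,(0,0,.06),0),(4,(0,0,-.06),0),(4,(0,0,.06),0),(8,(0,.02,.06),0)])
q=[-.991,-.381,1.385,1.548,-.102,1.672,1.704]
print('A: back left & out');sim(q,[(6,(-.01,.05,0),0),(4,(0,.05,0),0),(4,(0,.05,-.03),0),(4,(0.03,.03,-.03),0),(6,(.05,-.03,0),0),(6,(.02,-.05,0),0)])
print('B: yaw');sim(q,[(6,(0,0,0),-10),(4,(.05,0,0),0)])
print('C: yaw+');sim(q,[(6,(0,0,0),10),(4,(.05,0,0),0)])
print('D: forward up');sim(q,[(6,(.06,0,.0),0),(4,(.03,.03,0),0),(4,(0,.03,-.03),0)])
print('E: down');sim(q,[(4,(.04,0,-.04),0),(4,(.0,.03,-.03),0)])
E
```

```text
replay
[-1.39  0.38  0.    0.49 -0.    2.09 -0.07] [0.153 0.616 0.668] tilt 10 dir 78 xz 0.01
[-1.39  0.24  0.    0.25  0.    1.98 -0.07] [0.141 0.559 0.883] tilt 38 dir 78 xz 0.02
[-1.39 -0.22  0.    1.36  0.    1.32 -0.07] [0.141 0.559 0.644] tilt 38 dir 78 xz 0.02
[-1.39  0.24  0.    0.25  0.    1.97 -0.07] [0.141 0.559 0.883] tilt 38 dir 78 xz 0.02
[-1.49  0.2   0.05  0.25  0.04  1.25 -0.1 ] [0.128 0.639 1.126] tilt 82 dir 79 xz 0.05
A: back left & out
[ 0.17 -0.38 -0.    1.85 -0.47  1.61  1.48] [0.393 0.079 0.417] tilt 27 dir 72 xz -0.04
[-0.05 -0.34 -0.26  1.82 -0.48  1.4   1.06] [0.396 0.279 0.417] tilt 27 dir 74 xz -0.03
[-0.18 -0.06 -0.62  1.84 -0.32  0.96  0.67] [0.396 0.479 0.297] tilt 27 dir 74 xz -0.03
[-0.4   0.43 -0.54  1.6   0.02  0.74  0.48] [0.516 0.599 0.177] tilt 27 dir 74 xz -0.03
[-0.1   0.75 -0.52  1.11 -0.01  1.03  0.92] [0.816 0.419 0.177] tilt 27 dir 74 xz -0.03
[ 0.21  0.92 -0.51  0.82 -0.04  1.3   1.27] [0.936 0.119 0.177] tilt 27 dir 74 xz -0.03
B: yaw
[ 0.08 -0.38  0.43  1.83 -0.14  1.28  0.82] [ 0.44  -0.218  0.416] tilt 27 dir 7 xz -0.07
[ 0.03  0.03  0.42  1.53 -0.29  1.2   0.79] [ 0.64  -0.218  0.416] tilt 27 dir 7 xz -0.07
C: yaw+
[-1.18 -0.38  1.39  1.5   0.06  1.9   2.53] [ 0.397 -0.181  0.418] tilt 21 dir 108 xz -0.16
[-1.37 -0.38  1.39  1.48  0.14  1.62  2.36] [ 0.523 -0.141  0.419] tilt 15 dir 62 xz -0.24
D: forward up
[-1.38 -0.38  1.39  1.58  0.16  1.08  1.3 ] [ 0.67  -0.142  0.426] tilt 34 dir 17 xz -0.45
[-1.66 -0.38  1.39  1.62  0.42  0.9   0.92] [ 0.737 -0.012  0.432] tilt 40 dir 11 xz -0.55
[-1.82 -0.38  1.39  1.88  0.73  0.68  0.49] [0.714 0.106 0.32 ] tilt 42 dir 10 xz -0.57
E: down
[-1.11 -0.38  1.39  1.85 -0.01  1.11  1.6 ] [ 0.541 -0.174  0.274] tilt 26 dir 38 xz -0.25
[-1.17 -0.18  1.39  2.12 -0.26  0.8   1.68] [ 0.541 -0.054  0.154] tilt 26 dir 38 xz -0.25
```

```bash
python3 - <<'E'
from kin import *
q=[-.991,-.381,1.385,1.548,-.102,1.672,1.704]
print(1);q2=sim(q,[(6,(0,0,0),-10),(5,(.05,0,0),0),(4,(0,0,.06),0),(4,(0,0,.06),0),(4,(0,0,-.06),0),(4,(.02,0,-.06),0),(9,(0,0,0),9.7),(3,(-.03,.01,-.03),0),(2,(0,0,-.06),0)])
E
```

```text
1
[ 0.08 -0.38  0.43  1.83 -0.14  1.28  0.82] [ 0.44  -0.218  0.416] tilt 27 dir 7 xz -0.07
[ 0.03  0.13  0.41  1.43 -0.33  1.2   0.78] [ 0.69  -0.218  0.416] tilt 27 dir 7 xz -0.07
[ 0.14  0.28  0.43  0.76 -0.41  1.72  0.67] [ 0.69  -0.218  0.656] tilt 27 dir 7 xz -0.07
[ 0.39  0.37  0.13  0.25 -0.39  1.9   0.51] [ 0.657 -0.203  0.834] tilt 39 dir 1 xz -0.16
[ 0.31 -0.04  0.1   1.31 -0.29  1.26  0.69] [ 0.657 -0.203  0.594] tilt 38 dir 1 xz -0.16
[ 0.28  0.1   0.07  1.66 -0.36  0.79  0.8 ] [ 0.737 -0.203  0.354] tilt 38 dir 1 xz -0.16
[ 0.55  0.72 -0.11  0.8  -0.56  1.9   2.14] [ 0.737 -0.203  0.354] tilt 38 dir 88 xz -0.16
[ 0.59  0.52 -0.09  1.28 -0.54  1.68  2.33] [ 0.647 -0.173  0.264] tilt 38 dir 88 xz -0.16
[ 0.58  0.61 -0.09  1.4  -0.53  1.5   2.43] [ 0.647 -0.173  0.144] tilt 38 dir 88 xz -0.16
```

```bash
python3 -m pendant '[[0,[0,0,0],-10],[0,[0,0,0],-10],[0,[0,0,0],-10],[0,[0,0,0],-10],[0,[0,0,0],-10],[0,[0,0,0],-10]]'; python3 -c "
from h import *
st()"
```

```text
time_s: 8.45
tool_pos: [0.4304, -0.2272, 0.4134]
tcp_rot: [2.669, 0.059, 1.848]
ft_force: [0.3, 0.1, 0.5]
grip_width: 0.0859
grasp_force: 0.0
[ 0.033 -0.372  0.43   1.834 -0.127  1.259  0.774] [2.669 0.059 1.848] [ 0.4304 -0.2272  0.4134] F [0.3 0.1 0.5] 8.45
toolz [ 0.453  0.074 -0.889] tilt 27.3 dir 9.2 tooly [0.849 0.269 0.455]
```

```bash
python3 - <<'E'
from h import *
W=cloud("top",np.load("pics/top0.npz")["d"])
for v in(70,74,76,78,80,85):
    for u in (200,300,400):print(v,u,W[v,u].round(3),end=' ')
    print()
E
```

```text
70 200 [0.962 0.187 0.318] 70 300 [ 0.934 -0.068  0.366] 70 400 [ 0.927 -0.312  0.367] 
74 200 [0.93  0.178 0.365] 74 300 [ 0.926 -0.068  0.36 ] 74 400 [ 0.941 -0.326  0.312] 
76 200 [0.927 0.178 0.361] 76 300 [ 0.939 -0.069  0.319] 76 400 [ 1.05  -0.395  0.044] 
78 200 [0.94  0.187 0.319] 78 300 [ 1.062 -0.079  0.021] 78 400 [ 1.046 -0.396  0.038] 
80 200 [ 1.074  0.25  -0.005] 80 300 [ 1.059 -0.079  0.012] 80 400 [ 1.055 -0.405  0.002] 
85 200 [ 1.057  0.25  -0.005] 85 300 [ 1.04  -0.078  0.017] 85 400 [ 0.45  -0.034  1.443]
```

```bash
python3 -m pendant '[[0,[0.05,0,0],0],[0,[0.05,0,0],0],[0,[0.05,0,0],0],[0,[0.05,0,0],0],[0,[0.02,0,0.05],0],[0,[0,0,0.06],0],[0,[0,0,0.06],0],[0,[0,0,0.06],0]]'; python3 -m pendant '[[0,[0,0,0.06],0],[0,[0,0,0.06],0],[0,[0,0,0.06],0],[0,[0,0,0.06],0],[0,[0,0,0.06],0]]'; python3 -c "
from h import *
st()"
```

```text
time_s: 9.45
tool_pos: [0.6505, -0.2264, 0.6455]
tcp_rot: [2.669, 0.06, 1.854]
ft_force: [1.2, -2.0, 1.6]
grip_width: 0.0852
grasp_force: 0.0
time_s: 10.07
tool_pos: [0.6114, -0.223, 0.7973]
tcp_rot: [2.571, 0.05, 1.805]
ft_force: [-25.1, -85.4, -8.9]
grip_width: 0.085
grasp_force: 0.0
[ 0.231  0.497  1.385  0.256 -1.477  2.088  0.597] [2.571 0.05  1.805] [ 0.6114 -0.223   0.7973] F [-25.1 -85.4  -8.9] 10.075
toolz [ 0.536  0.084 -0.84 ] tilt 32.8 dir 9.0 tooly [0.812 0.221 0.54 ]
```

```bash
python3 -m pendant '[[0,[0,0,-0.02],0],[0,[0,0,-0.04],0]]'; python3 -c "
from h import *
st()"
```

```text
time_s: 10.32
tool_pos: [0.6104, -0.226, 0.7615]
tcp_rot: [2.555, 0.056, 1.791]
ft_force: [-0.9, -0.3, 2.0]
grip_width: 0.0856
grasp_force: 0.0
[-0.161  0.373  1.349  0.63  -1.017  1.926  0.746] [2.555 0.056 1.791] [ 0.6104 -0.226   0.7615] F [-0.9 -0.3  2. ] 10.325
toolz [ 0.55   0.076 -0.832] tilt 33.7 dir 7.8 tooly [0.806 0.212 0.553]
```

```bash
python3 - <<'E'
from kin import *
q=[-.161,.373,1.349,.63,-1.017,1.926,.746]
for A in ([(6,(0.01,0.0,-.05),0),(9,(0,0,0),9.56),(4,(-.02,.015,-.03),0),(3,(0,0,-.04),0)],
          [(5,(0.02,0.0,-.05),0),(5,(0,0,-.02),9.56),(4,(-.01,0.01,-.01),9.56),(4,(-.02,.015,-.03),0)],
          [(8,(0.01,0.03,-.04),0),(9,(0,-.03,0),9.56),(4,(-.0,.015,-.03),0)]):
    sim(q,A);print()
E
```

```text
[-0.72  0.23  1.37  1.44 -0.65  1.23  0.92] [ 0.694 -0.223  0.456] tilt 34 dir 6 xz -0.07
[ 0.6   0.69 -0.24  0.61 -0.43  2.09  1.97] [ 0.693 -0.223  0.456] tilt 34 dir 92 xz -0.07
[ 0.66  0.42 -0.23  1.26 -0.42  1.76  2.15] [ 0.613 -0.163  0.336] tilt 34 dir 92 xz -0.07
[ 0.66  0.47 -0.22  1.42 -0.41  1.56  2.25] [ 0.613 -0.163  0.216] tilt 34 dir 92 xz -0.07

[-0.56  0.39  1.37  1.25 -0.82  1.39  0.93] [ 0.734 -0.223  0.506] tilt 34 dir 6 xz -0.07
[-0.04  0.59  0.99  1.09 -1.08  1.78  1.78] [ 0.734 -0.223  0.406] tilt 34 dir 54 xz -0.07
[ 0.06  0.71  0.86  0.93 -0.98  2.07  2.31] [ 0.694 -0.183  0.366] tilt 34 dir 92 xz -0.07
[-0.18  0.56  0.91  1.44 -0.84  1.8   2.48] [ 0.614 -0.123  0.246] tilt 34 dir 92 xz -0.07

[-1.13 -0.01  1.09  1.57 -0.06  1.    0.22] [0.714 0.016 0.436] tilt 34 dir 6 xz -0.07
[ 0.69  0.81 -0.54  0.51 -0.2   2.09  1.91] [ 0.713 -0.252  0.435] tilt 34 dir 91 xz -0.08
[ 0.75  0.69 -0.55  0.96 -0.21  1.76  1.99] [ 0.713 -0.192  0.315] tilt 34 dir 91 xz -0.08
```

```bash
python3 -m pendant '[[0,[0.02,0,-0.05],0],[0,[0.02,0,-0.05],0],[0,[0.02,0,-0.05],0],[0,[0.02,0,-0.05],0],[0,[0.02,0,-0.05],0],[0,[0,0,-0.02],9.5],[0,[0,0,-0.02],9.5],[0,[0,0,-0.02],9.5]]'; python3 -c "
from h import *
st()"
```

```text
time_s: 11.32
tool_pos: [0.7097, -0.2238, 0.4534]
tcp_rot: [2.553, 0.054, 2.296]
ft_force: [-0.2, 0.8, 1.0]
grip_width: 0.0853
grasp_force: 0.0
[-0.178  0.428  1.025  1.217 -0.947  1.574  1.467] [2.553 0.054 2.296] [ 0.7097 -0.2238  0.4534] F [-0.2  0.8  1. ] 11.325
toolz [ 0.445  0.335 -0.83 ] tilt 33.9 dir 37.0 tooly [0.603 0.574 0.555]
```

```bash
python3 -m pendant '[[0,[0,0,-0.02],9.5],[0,[0,0,-0.02],9.5],[0,[-0.01,0.01,0],9.5],[0,[-0.01,0.01,0],9.5],[0,[-0.01,0.01,0],9.5],[0,[-0.01,0.01,0],9.5],[0,[-0.02,0.01,0],0]]'; python3 -c "
from tgt import *
st();R=plan()[1];dr=np.degrees(np.arctan2(R[1,2],R[0,2]));t,R=plan(turn=93.8-dr);print('turn',93.8-dr,'dPre',t-.08*R[:,2]-ctrl.observe()['tool_pos'])"
```

```text
time_s: 12.2
tool_pos: [0.6512, -0.1731, 0.4113]
tcp_rot: [2.553, 0.052, -2.994]
ft_force: [0.7, -0.9, 1.5]
grip_width: 0.0855
grasp_force: 0.0
[ 0.123  0.635  0.682  0.912 -0.881  2.061  2.228] [ 2.553  0.052 -2.994] [ 0.6512 -0.1731  0.4113] F [ 0.7 -0.9  1.5] 12.2
toolz [-0.039  0.555 -0.831] tilt 33.8 dir 94.0 tooly [-0.151  0.819  0.554]
turn -0.24025898748335806 dPre [-0.11659788  0.08433438 -0.17991814]
```

```bash
python3 -m pendant '[[0,[-0.02,0.0,-0.03],0],[0,[-0.03,0,-0.03],0],[0,[-0.03,0,-0.03],0],[0,[-0.03,0.02,-0.03],0],[0,[-0.006,0.03,-0.03],0],[0,[0,0.034,-0.03],0],[0,[0,0,0],0]]'; python3 -c "
from tgt import *
st();t,R=plan();p=ctrl.observe()['tool_pos'];print('to final',t-p)
for n in('scene','top'):
    i,d=ctrl.get_image(n);u,v=proj(n,[.53,-.1,.2]).astype(int)
    c=i[v-60:v+60,u-80:u+80];cv2.imwrite(f'pics/{n}2.png',cv2.resize(c[...,::-1],None,fx=5,fy=5,interpolation=cv2.INTER_CUBIC)); np.savez(f'pics/{n}2.npz',p=i,d=d)
"
```

```text
time_s: 13.08
tool_pos: [0.5322, -0.0864, 0.232]
tcp_rot: [2.551, 0.05, -2.994]
ft_force: [-0.1, -0.3, 0.2]
grip_width: 0.0855
grasp_force: 0.0
[-0.141  0.362  0.701  1.654 -0.693  1.615  2.419] [ 2.551  0.05  -2.994] [ 0.5322 -0.0864  0.232 ] F [-0.1 -0.3  0.2] 13.075
toolz [-0.041  0.557 -0.83 ] tilt 33.9 dir 94.2 tooly [-0.15   0.818  0.556]
to final [-0.00076928  0.0420754  -0.06702991]
```

View pics/scene2.png

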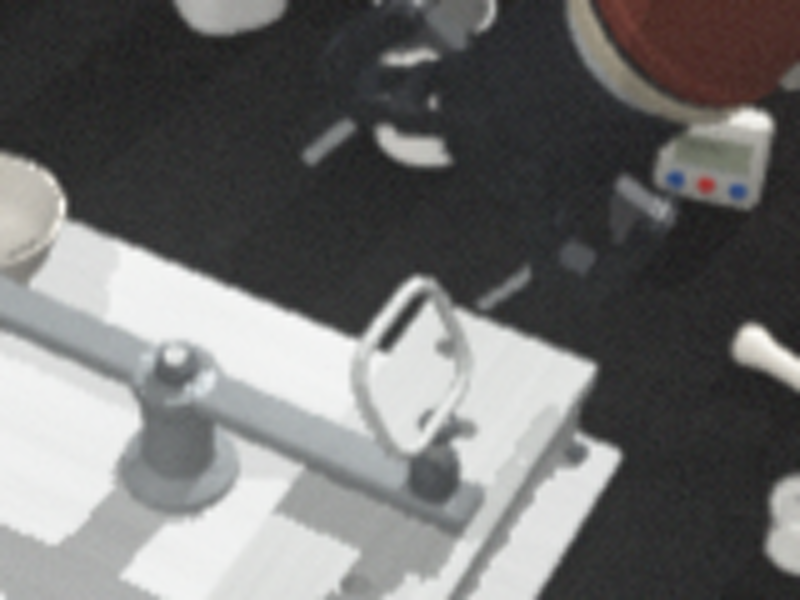

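The light finger pads show at crop (330,142) for the upper and (505,288) for the lower. The lower one is just outside and behind the ring, whose top bar is at about (425,285). I'll check the predicted tip against the pixels.

```bash
python3 - <<'E'
from tgt import *
o=ctrl.observe();t,R=plan();p=o['tool_pos'];c=proj('scene',[.53,-.1,.2]).astype(int)-[80,60]
for s in(-1,1):
  for w in(-.011,.011):
    P=p-.013*R[:,2]+s*.0427*R[:,1]+w*R[:,0]; Q=P-.0375*R[:,2]
    print(s,w,P.round(3),((proj('scene',P)-c)*5).round(),((proj('scene',Q)-c)*5).round())
e=np.array([-.067,.998,0]);T=np.array([.53,.023,.175])-.1115*e
print('top bar',((proj('scene',T)-c)*5).round())
d=np.load('pics/scene2.npz');W=cloud('scene',d['d'])
for (u,v) in((505,288),(490,300),(520,275),(330,142),(310,155)):
    x,y=int(u/5+c[0]),int(v/5+c[1]);print((u,v),W[y,x].round(3))
E
```

```text
-1 -0.011 [ 0.551 -0.131  0.222] [494. 266.] [546. 229.]
-1 0.011 [ 0.529 -0.134  0.221] [474. 302.] [526. 266.]
1 -0.011 [ 0.538 -0.061  0.269] [340. 134.] [387.  93.]
1 0.011 [ 0.516 -0.064  0.268] [317. 168.] [364. 127.]
top bar [386. 322.]
(505, 288) [ 0.53  -0.147  0.237]
(490, 300) [ 0.53  -0.141  0.225]
(520, 275) [ 0.53  -0.153  0.246]
(330, 142) [ 0.518 -0.069  0.285]
(310, 155) [ 0.516 -0.061  0.274]
```

The prediction matches the pixels within about 2 mm. Inserting along the finger axis.

```bash
python3 -m pendant '[[0,[0,0.011,-0.0165],0],[0,[0,0.011,-0.0165],0],[0,[0,0.010,-0.017],0],[0,[0,0.010,-0.017],0],[0,[0,0,0],0]]'; python3 -c "
from tgt import *
st();t,R=plan();p=ctrl.observe()['tool_pos'];print('to final',t-p)
for n in('scene',):
    i,d=ctrl.get_image(n);u,v=proj(n,[.53,-.1,.2]).astype(int)
    c=i[v-60:v+60,u-80:u+80];cv2.imwrite(f'pics/{n}3.png',cv2.resize(c[...,::-1],None,fx=5,fy=5,interpolation=cv2.INTER_CUBIC))
"
```

```text
time_s: 13.8
tool_pos: [0.5323, -0.048, 0.1662]
tcp_rot: [2.553, 0.052, -2.997]
ft_force: [-0.7, -0.5, -0.5]
grip_width: 0.0855
grasp_force: 0.0
[-0.185  0.385  0.669  1.766 -0.732  1.476  2.444] [ 2.553  0.052 -2.997] [ 0.5323 -0.048   0.1662] F [-0.7 -0.5 -0.5] 13.8
toolz [-0.037  0.556 -0.831] tilt 33.8 dir 93.8 tooly [-0.148  0.819  0.554]
to final [-0.00070049  0.00365946 -0.00134485]
```

View pics/scene3.png

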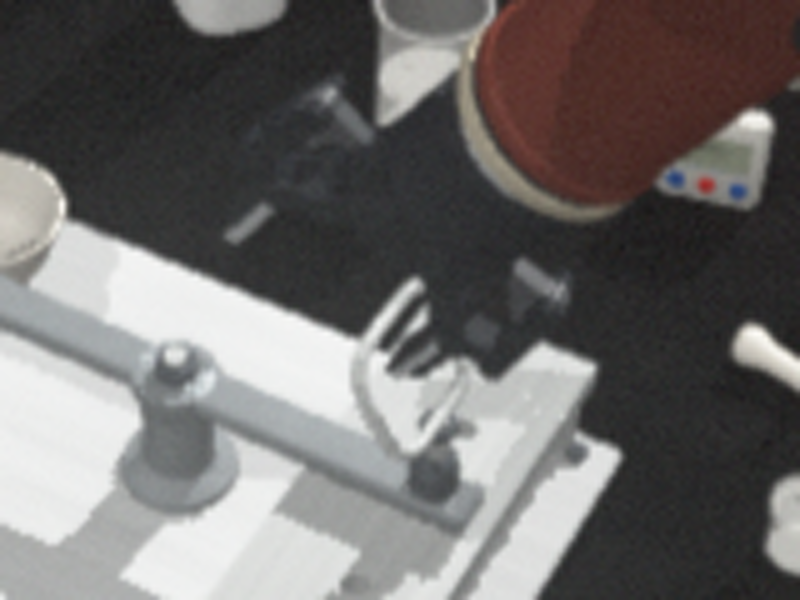

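The lower finger's pad is through the ring opening (crop about (415,350)) below the top bar, with no contact. Lifting in small steps.

```bash
python3 -m pendant '[[0,[0,0,0.005],0],[0,[0,0,0.004],0],[0,[0,0,0.003],0]]'; python3 -m pendant '[[0,[0,0,0.002],0],[0,[0,0,0.002],0]]'; python3 -m pendant '[[0,[0,0,0.002],0],[0,[0,0,0.001],0]]'
```

```text
time_s: 14.22
tool_pos: [0.5334, -0.0498, 0.1806]
tcp_rot: [2.555, 0.055, -2.999]
ft_force: [0.6, -0.5, 0.3]
grip_width: 0.0853
grasp_force: 0.0
time_s: 14.48
tool_pos: [0.5331, -0.0494, 0.184]
tcp_rot: [2.554, 0.054, -2.999]
ft_force: [0.7, 0.9, -0.8]
grip_width: 0.0853
grasp_force: 0.0
time_s: 14.72
tool_pos: [0.5331, -0.0494, 0.1868]
tcp_rot: [2.554, 0.054, -2.998]
ft_force: [-0.2, 0.1, -0.3]
grip_width: 0.0852
grasp_force: 0.0
```

```bash
for i in 1 ; do python3 -m pendant '[[0,[0,0,0.002],0],[0,[0,0,0.001],0]]'; done; python3 -m pendant '[[0,[0,0,0.002],0],[0,[0,0,0.001],0]]';  python3 -c "
from tgt import *
i,d=ctrl.get_image('scene');u,v=proj('scene',[.53,-.1,.2]).astype(int)
c=i[v-60:v+60,u-80:u+80];cv2.imwrite('pics/scene4.png',cv2.resize(c[...,::-1],None,fx=5,fy=5,interpolation=cv2.INTER_CUBIC))
"
```

```text
time_s: 14.98
tool_pos: [0.5331, -0.0494, 0.1899]
tcp_rot: [2.554, 0.054, -2.999]
ft_force: [-0.8, -0.6, -0.4]
grip_width: 0.0853
grasp_force: 0.0
time_s: 15.22
tool_pos: [0.5331, -0.0494, 0.1929]
tcp_rot: [2.554, 0.054, -2.999]
ft_force: [-0.1, 0.1, 0.3]
grip_width: 0.0853
grasp_force: 0.0
```

View pics/scene4.png

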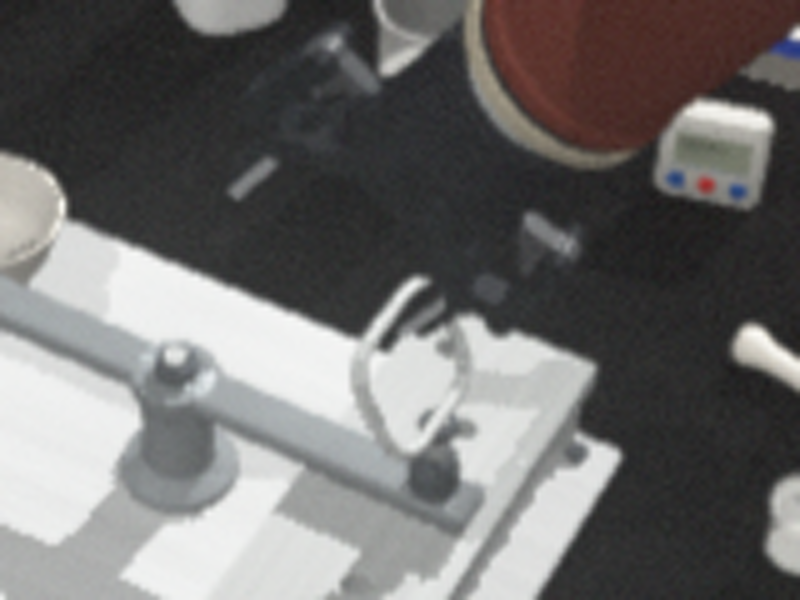

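Lifting straight up retracted the tilted finger out of the ring. I'll go back down, then move toward the pivot until the pad touches the top bar, and lift from there.

```bash
python3 -m pendant '[[0,[0,0,-0.009],0],[0,[0,0,-0.009],0],[0,[0,0,-0.009],0],[0,[0,0.004,0],0],[0,[0,0.003,0],0],[0,[0,0.002,0],0]]'; python3 -m pendant '[[0,[0,0.001,0],0],[0,[0,0.001,0],0],[0,[0,0,0],0]]';python3 -c "
from tgt import *
t,R=plan(clear=0);p=ctrl.observe()['tool_pos'];d=t-p;print('to contact along e',-d@-R[:,1]*0, 'gap n',-(p-t)@R[:,1]*-1,'L err',(p-t)@R[:,2])"
```

```text
time_s: 16.02
tool_pos: [0.5332, -0.04, 0.1661]
tcp_rot: [2.554, 0.055, -2.998]
ft_force: [0.7, -0.8, 0.4]
grip_width: 0.0853
grasp_force: 0.0
time_s: 16.4
tool_pos: [0.5331, -0.0383, 0.1658]
tcp_rot: [2.554, 0.054, -2.998]
ft_force: [0.1, -0.2, -1.3]
grip_width: 0.0851
grasp_force: 0.0
to contact along e 0.0 gap n -0.002712781799989974 L err 0.0024578656385136326
```

```bash
python3 -m pendant '[[0,[0,0.001,0],0],[0,[0,0.001,0],0],[0,[0,0,0],0]]'; python3 -m pendant '[[0,[0,0.001,0.0005],0],[0,[0,0,0.001],0],[0,[0,0,0],0]]'; python3 -m pendant '[[0,[0,0,0.001],0],[0,[0,0,0.001],0],[0,[0,0,0],0]]'
```

```text
time_s: 16.77
tool_pos: [0.5331, -0.0363, 0.1658]
tcp_rot: [2.554, 0.054, -2.998]
ft_force: [0.7, 0.2, -0.2]
grip_width: 0.0852
grasp_force: 0.0
time_s: 17.15
tool_pos: [0.5331, -0.0354, 0.1674]
tcp_rot: [2.554, 0.054, -2.999]
ft_force: [0.4, -0.2, -0.1]
grip_width: 0.0854
grasp_force: 0.0
time_s: 17.52
tool_pos: [0.5329, -0.0358, 0.1689]
tcp_rot: [2.555, 0.054, -2.999]
ft_force: [-0.1, -2.3, -2.8]
grip_width: 0.0857
grasp_force: 2.1
```

Contact at F≈3.6 N. Continuing the lift.

```bash
python3 -m pendant '[[0,[0,0,0.001],0],[0,[0,0,0.001],0],[0,[0,0,0.001],0]]'; python3 -m pendant '[[0,[0,0,0.0015],0],[0,[0,0,0.0015],0],[0,[0,0,0.0015],0]]'; python3 -m pendant '[[0,[0,0,0.0015],0],[0,[0,0,0.0015],0],[0,[0,0,0.0015],0]]'
```

```text
time_s: 17.9
tool_pos: [0.5329, -0.0357, 0.1721]
tcp_rot: [2.555, 0.054, -2.999]
ft_force: [-0.4, -3.9, -6.0]
grip_width: 0.0855
grasp_force: 3.1
time_s: 18.27
tool_pos: [0.533, -0.0356, 0.1768]
tcp_rot: [2.555, 0.054, -2.999]
ft_force: [-0.1, -4.2, -6.4]
grip_width: 0.0852
grasp_force: 3.7
time_s: 18.65
tool_pos: [0.533, -0.0356, 0.1813]
tcp_rot: [2.554, 0.054, -2.999]
ft_force: [-0.5, -5.2, -7.1]
grip_width: 0.0856
grasp_force: 4.2
```

```bash
python3 -m pendant '[[0,[0,0,0.0015],0],[0,[0,0,0.0015],0],[0,[0,0,0.0015],0],[0,[0,0,0],0]]'; python3 -c "
from tgt import *
i,d=ctrl.get_image('scene');W=cloud('scene',d);u,v=proj('scene',[.53,-.1,.2]).astype(int)
A=W[v-60:v+60,u-80:u+80].reshape(-1,3)
B=A[(abs(A[:,1]+.1)<.03)&(A[:,2]>.12)&(A[:,2]<.24)&(abs(A[:,0]-.538)<.05)];print(np.sort(B[:,2])[-15::3])
c=i[v-60:v+60,u-80:u+80];cv2.imwrite('pics/scene5.png',cv2.resize(c[...,::-1],None,fx=5,fy=5,interpolation=cv2.INTER_CUBIC))
"
```

```text
time_s: 19.15
tool_pos: [0.533, -0.0356, 0.1857]
tcp_rot: [2.555, 0.054, -2.999]
ft_force: [-0.5, -5.5, -8.2]
grip_width: 0.0859
grasp_force: 4.4
[0.23396169 0.23655461 0.23717993 0.23887499 0.23986013]
```

View pics/scene5.png

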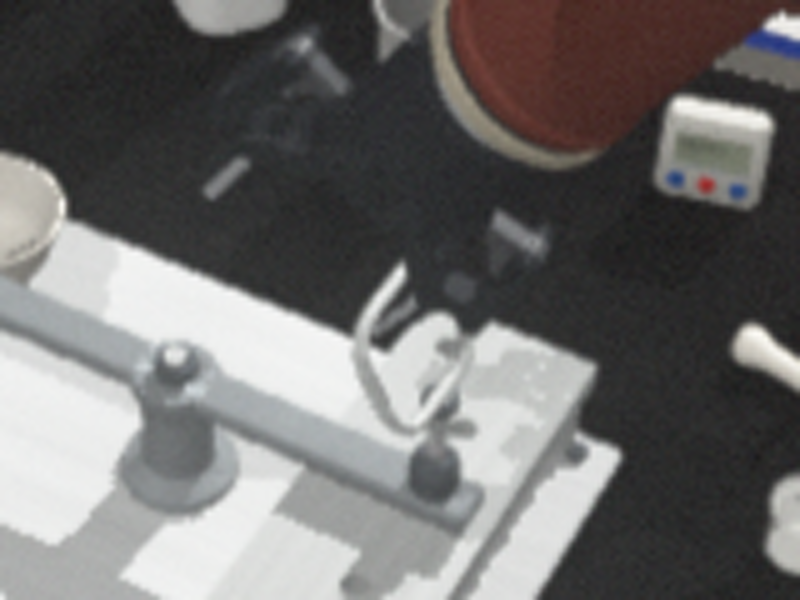

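The ring's lower bar is up from crop y≈450 to ≈428, a lift of roughly 12–16 mm. I'll go 3 mm higher for margin, then start the swing about the pivot toward the robot.

```bash
python3 -m pendant '[[0,[0,0,0.0015],0],[0,[0,0,0.0015],0],[0,[0,0,0],0]]'; python3 -m pendant '[[0,[-0.0008,0,0],-0.75],[0,[-0.0015,0,0],-1.5],[0,[-0.0015,0,0],-1.5]]'; python3 -m pendant '[[0,[-0.0015,0,0],-1.5],[0,[-0.0015,0,0],-1.5]]'; python3 -c "
from h import *
st()"
```

```text
time_s: 19.58
tool_pos: [0.533, -0.0356, 0.1886]
tcp_rot: [2.555, 0.054, -2.999]
ft_force: [0.8, -5.7, -8.3]
grip_width: 0.0855
grasp_force: 4.5
time_s: 19.95
tool_pos: [0.5294, -0.0355, 0.1886]
tcp_rot: [2.555, 0.054, -3.065]
ft_force: [1.9, -4.9, -8.2]
grip_width: 0.0853
grasp_force: 4.3
time_s: 20.2
tool_pos: [0.5262, -0.0353, 0.1887]
tcp_rot: [2.554, 0.054, -3.118]
ft_force: [1.4, -4.0, -8.6]
grip_width: 0.0858
grasp_force: 4.0
[-0.237  0.286  0.695  1.828 -0.728  1.42   2.308] [ 2.554  0.054 -3.118] [ 0.5262 -0.0353  0.1887] F [ 1.4 -4.  -8.6] 20.2
toolz [ 0.032  0.555 -0.831] tilt 33.8 dir 86.7 tooly [-0.05   0.831  0.553]
```

The arm swings freely at about 1.5 N. Continuing to about -18°.

```bash
python3 -m pendant '[[0,[-0.0016,0.0001,0],-1.6],[0,[-0.0016,0.0002,0],-1.6],[0,[-0.0016,0.0002,0],-1.6],[0,[-0.0016,0.0003,0],-1.6]]'; python3 -m pendant '[[0,[-0.0016,0.0003,0],-1.6],[0,[-0.0016,0.0004,0],-1.6],[0,[-0.0016,0.0004,0],-1.6],[0,[0,0,0],0]]'; python3 -c "
from h import *
st()
i,d=ctrl.get_image('top');W=cloud('top',d)
A=W[150:320,180:300].reshape(-1,3);A=A[(A[:,2]>.075)&(A[:,2]<.083)&(A[:,0]>.45)&(A[:,0]<.62)&(A[:,1]<.17)&(A[:,1]>-.06)]
k=np.polyfit(A[:,1],A[:,0],1);print('bar slope',len(A),k,'arm angle deg',-np.degrees(np.arctan(k[0]))-3.84)
F=W.reshape(-1,3);F=F[(F[:,2]>.115)&(F[:,2]<.145)&(F[:,1]>.1)&(F[:,1]<.3)&(F[:,0]>.45)&(F[:,0]<.7)];print('funnel',len(F),((F.min(0)+F.max(0))/2).round(3))
"
```

```text
time_s: 20.7
tool_pos: [0.5197, -0.0345, 0.1888]
tcp_rot: [2.554, 0.054, 3.053]
ft_force: [0.5, -4.0, -9.3]
grip_width: 0.0854
grasp_force: 3.7
time_s: 21.2
tool_pos: [0.5145, -0.0334, 0.1888]
tcp_rot: [2.554, 0.054, 2.971]
ft_force: [-1.3, -4.0, -8.4]
grip_width: 0.0854
grasp_force: 4.2
[-0.284  0.169  0.725  1.942 -0.724  1.291  2.144] [2.554 0.054 2.971] [ 0.5145 -0.0334  0.1888] F [-1.3 -4.  -8.4] 21.2
toolz [ 0.138  0.539 -0.831] tilt 33.8 dir 75.6 tooly [0.112 0.825 0.554]
bar slope 428 [0.24215898 0.5254541 ] arm angle deg -17.45263915108871
funnel 254 [0.574 0.198 0.129]
```

The arm is at about -17.5°. Lowering until the pin rests on the plate.

```bash
python3 -m pendant '[[0,[0,0,-0.003],0],[0,[0,0,-0.003],0],[0,[0,0,-0.002],0],[0,[0,0,0],0]]'; python3 -m pendant '[[0,[0,0,-0.002],0],[0,[0,0,-0.002],0],[0,[0,0,0],0]]'
```

```text
time_s: 21.75
tool_pos: [0.5154, -0.0335, 0.1811]
tcp_rot: [2.554, 0.055, 2.971]
ft_force: [-2.3, -4.8, -3.1]
grip_width: 0.0854
grasp_force: 2.5
time_s: 22.12
tool_pos: [0.5153, -0.0328, 0.177]
tcp_rot: [2.553, 0.054, 2.972]
ft_force: [-1.0, -0.4, 0.0]
grip_width: 0.0855
grasp_force: 0.0
```

Contact is released, so the pin rests on the plate. I'll lower the finger clear of the coming 12 mm drop, then move tangentially to push the ring's near side bar.

```bash
python3 -m pendant '[[0,[0,0,-0.006],0],[0,[0,0,-0.006],0],[0,[0,0,-0.005],0],[0,[-0.0038,0.0011,0],0],[0,[-0.0038,0.0011,0],0],[0,[-0.0038,0.0011,0],0]]'; python3 -m pendant '[[0,[-0.0024,0.0007,0],0],[0,[-0.0019,0.0005,0],0],[0,[0,0,0],0]]'; python3 -m pendant '[[0,[-0.0019,0.0005,0],0],[0,[-0.0019,0.0005,0],0],[0,[0,0,0],0]]'
```

```text
time_s: 22.88
tool_pos: [0.5034, -0.0301, 0.16]
tcp_rot: [2.554, 0.055, 2.971]
ft_force: [-1.0, -0.3, -1.5]
grip_width: 0.0853
grasp_force: 0.0
time_s: 23.25
tool_pos: [0.4993, -0.0289, 0.1599]
tcp_rot: [2.554, 0.054, 2.971]
ft_force: [0.3, 0.1, -0.5]
grip_width: 0.0856
grasp_force: 0.0
time_s: 23.62
tool_pos: [0.4955, -0.0279, 0.1598]
tcp_rot: [2.554, 0.054, 2.971]
ft_force: [0.3, 0.3, 0.1]
grip_width: 0.0856
grasp_force: 0.0
```

```bash
python3 -m pendant '[[0,[-0.0014,0.0004,0],0],[0,[-0.0014,0.0004,0],0],[0,[0,0,0],0]]'; python3 -m pendant '[[0,[-0.0014,0.0004,0],0],[0,[-0.0014,0.0004,0],0],[0,[0,0,0],0]]'; cat > arm.py <<'E'
from h import *
i,d=ctrl.get_image('top');W=cloud('top',d)
A=W[150:320,180:300].reshape(-1,3);A=A[(A[:,2]>.075)&(A[:,2]<.083)&(A[:,0]>.45)&(A[:,0]<.62)&(A[:,1]<.15)&(A[:,1]>-.06)]
k=np.polyfit(A[:,1],A[:,0],1);print('arm angle deg',-np.degrees(np.arctan(k[0]))-3.84)
i,d=ctrl.get_image('scene');u,v=proj('scene',[.50,-.09,.15]).astype(int)
c=i[v-60:v+60,u-80:u+80];cv2.imwrite('pics/last.png',cv2.resize(c[...,::-1],None,fx=5,fy=5,interpolation=cv2.INTER_CUBIC))
E
python3 arm.py
```

```text
time_s: 24.0
tool_pos: [0.4931, -0.027, 0.16]
tcp_rot: [2.554, 0.055, 2.971]
ft_force: [4.6, 1.9, -0.9]
grip_width: 0.0852
grasp_force: 1.7
time_s: 24.38
tool_pos: [0.4899, -0.0261, 0.1599]
tcp_rot: [2.554, 0.054, 2.972]
ft_force: [2.1, 0.8, -0.4]
grip_width: 0.0855
grasp_force: 1.0
arm angle deg -19.028580859025496
```

Pushing with about 2 N, and the arm is at -19.0°. Continuing in small steps, watching for the drop.

```bash
python3 -m pendant '[[0,[-0.0014,0.0004,0],0],[0,[-0.0014,0.0004,0],0],[0,[-0.0009,0.0003,0],0],[0,[0,0,0],0]]'; python3 -m pendant '[[0,[-0.0009,0.0003,0],0],[0,[-0.0009,0.0003,0],0],[0,[0,0,0],0]]'; python3 arm.py; python3 -m pendant '[[0,[-0.0009,0.0003,0],0],[0,[0,0,0],0]]'
```

```text
time_s: 24.98
tool_pos: [0.486, -0.0253, 0.1597]
tcp_rot: [2.554, 0.054, 2.971]
ft_force: [-0.4, -0.4, -0.1]
grip_width: 0.0853
grasp_force: 0.1
time_s: 25.35
tool_pos: [0.4847, -0.0247, 0.1598]
tcp_rot: [2.554, 0.055, 2.971]
ft_force: [2.6, -0.0, -1.3]
grip_width: 0.085
grasp_force: 1.3
arm angle deg -22.188885980209424
time_s: 25.7
tool_pos: [0.4843, -0.0246, 0.16]
tcp_rot: [2.555, 0.056, 2.971]
ft_force: [6.8, -0.7, -2.4]
grip_width: 0.0855
grasp_force: 2.9
```

```bash
python3 arm.py; mv pics/last.png pics/scene6.png
```

```text
arm angle deg -22.72744939003139
```

View pics/scene6.png

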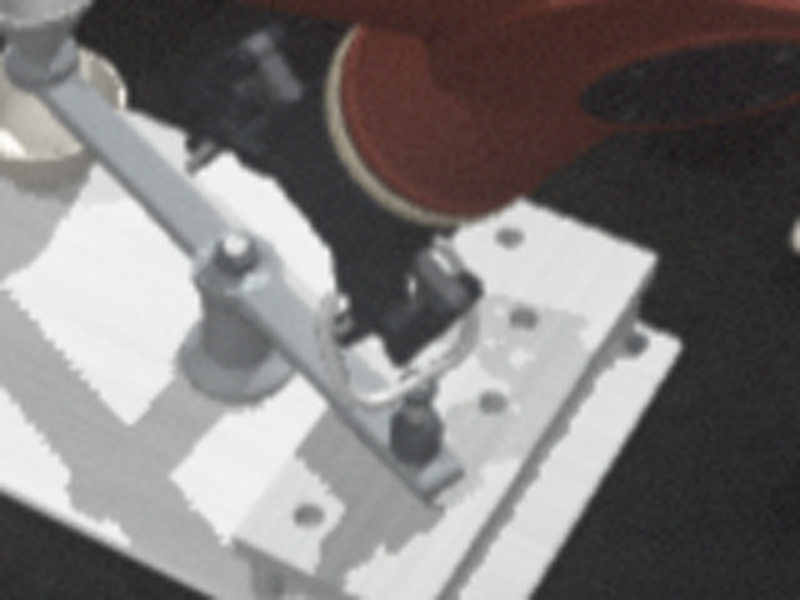

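```bash
python3 - <<'E'
from h import *
c=proj('scene',[.50,-.09,.15]).astype(int)-[80,60]
a=np.radians(93.84-22.5);e=np.array([np.cos(a),np.sin(a),0]);pin=np.array([.53,.023,0])-.14*e;t=np.array([-e[1],e[0],0])
for l in(0,.012):
    print(l,'lower bar mid',((proj('scene',pin+[0,0,.126+l])-c)*5).round(),'housing top',((proj('scene',pin+[0,0,.102])-c)*5).round(),
    'side bars',[((proj('scene',pin+.0145*e+s*.0355*t+[0,0,.151+l])-c)*5).round().tolist() for s in(-1,1)])
i,d=ctrl.get_image('scene');W=cloud('scene',d)
for u in(370,380,390,400,410):
    for v in(385,395,400):
        print((u,v),W[c[1]+v//5,c[0]+u//5].round(3),end=' ')
    print()
E
```

```text
0 lower bar mid [418. 382.] housing top [417. 418.] side bars [[463.0, 287.0], [333.0, 362.0]]
0.012 lower bar mid [419. 364.] housing top [417. 418.] side bars [[464.0, 268.0], [333.0, 344.0]]
(370, 385) [ 0.504 -0.073  0.08 ] (370, 395) [ 0.465 -0.098  0.13 ] (370, 400) [ 0.462 -0.1    0.131] 
(380, 385) [ 0.507 -0.077  0.08 ] (380, 395) [ 0.467 -0.102  0.131] (380, 400) [ 0.465 -0.103  0.13 ] 
(390, 385) [ 0.477 -0.101  0.127] (390, 395) [ 0.472 -0.104  0.127] (390, 400) [ 0.472 -0.104  0.124] 
(400, 385) [ 0.477 -0.105  0.13 ] (400, 395) [ 0.476 -0.106  0.125] (400, 400) [ 0.506 -0.088  0.078] 
(410, 385) [ 0.482 -0.107  0.126] (410, 395) [ 0.48  -0.109  0.122] (410, 400) [ 0.479 -0.11   0.121]
```

The lower bar measures z≈0.127, which is home. Now back the finger off to the middle of the opening and withdraw along its axis.

```bash
python3 -m pendant '[[0,[0.003,-0.001,0],0],[0,[0.005,-0.0015,0],0],[0,[0.005,-0.0015,0],0],[0,[0.005,-0.0015,0],0],[0,[0,0,0],0]]' && python3 -m pendant '[[0,[-0.0014,-0.0054,0.0083],0],[0,[-0.0014,-0.0054,0.0083],0],[0,[-0.0028,-0.0108,0.0166],0],[0,[-0.0028,-0.0108,0.0166],0],[0,[-0.0042,-0.0162,0.0249],0],[0,[-0.0042,-0.0162,0.0249],0],[0,[-0.004,-0.03,0.03],0],[0,[0,0,0],0]]'; python3 - <<'E'
exec(open('arm.py').read())
st()
a=np.radians(93.84-22.5);e=np.array([np.cos(a),np.sin(a),0])
print('lower bar pixel home',proj('scene',np.array([.53,.023,.126])-.14*e), 'top bar',proj('scene',np.array([.53,.023,.175])-.1115*e))
W=cloud('scene',d).reshape(-1,3);B=W[(abs((W-[.53,.023,0])@e+.125)<.035)&(W[:,2]>.112)&(W[:,2]<.2)&(abs((W-[.53,.023,0])@[-e[1],e[0],0])<.05)]
print('ring z',np.percentile(B[:,2],[1,5,50,95,99]).round(3),len(B))
T=np.load('pics/top0.npz');W0=cloud('top',T['d']);W1=cloud('top',ctrl.get_image('top')[1])
def mort(W):
    W=W.reshape(-1,3);m=W[(W[:,2]>.035)&(W[:,2]<.052)&(abs(W[:,0]-.6)<.07)&(abs(W[:,1]-.195)<.07)];return ((m.min(0)+m.max(0))/2).round(3)
print('mortar',mort(W0),mort(W1),'spout',np.array([.53,.023])+.18*e[:2])
E
```

```text
time_s: 26.48
tool_pos: [0.5018, -0.03, 0.1596]
tcp_rot: [2.555, 0.054, 2.971]
ft_force: [0.2, 0.2, 0.7]
grip_width: 0.0854
grasp_force: 0.0
time_s: 27.48
tool_pos: [0.4811, -0.1283, 0.2923]
tcp_rot: [2.556, 0.059, 2.967]
ft_force: [-0.1, -0.1, -1.0]
grip_width: 0.0855
grasp_force: 0.0
arm angle deg -22.677329143216088
[-0.187  0.113  0.812  1.778 -0.625  1.542  2.149] [2.554 0.055 2.971] [ 0.4807 -0.1251  0.2898] F [ 0.5  0.7 -0.2] 27.575
toolz [ 0.139  0.538 -0.831] tilt 33.8 dir 75.5 tooly [0.112 0.825 0.553]
lower bar pixel home [285.69397755 264.49352452] top bar [278.04160252 241.29526766]
ring z [0.119 0.123 0.149 0.178 0.18 ] 340
mortar [0.588 0.196 0.043] [0.586 0.198 0.044] spout [0.58759129 0.1935381 ]
```

View pics/last.png

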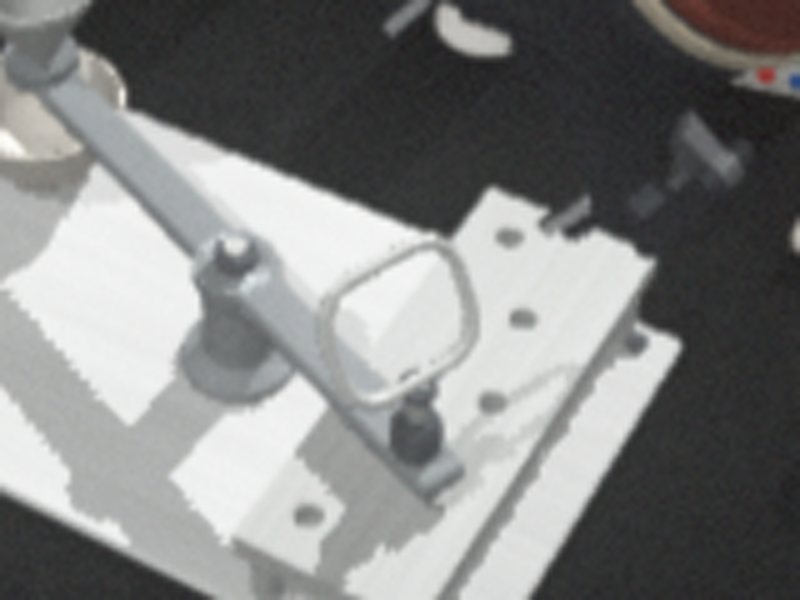

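The picture shows the ring free with its bottom at about (385,400) and the arm over the next hole. The ring top is at 0.179 m, so the pin is home. The spout is about 3 mm from the mortar centre, and the mortar hasn't moved. Handing in.

```bash
python3 -c "
from cell import ctrl
print(ctrl.finish_job())"
```

```text
the job is handed in; nothing more can be done
None
```

The job is handed in, with no verdict shown: the arm swung one hole toward the mortar to about -22.7°, the pin measured fully home, and the spout sits within about 5 mm of the mortar's centre. The gripper is withdrawn and touching nothing.

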